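# Close the rivet of a brace side bar in the two-handled setting press

## Task

The strap loop on the aluminium side bar is held by a rivet that is not closed yet. Lay the bar in the rivet press with the rivet's lower head right down in the die and the bar flat on the work rest, let go of it, then close the press's handles slowly until the resistance peaks and gives way, so that the rivet is fully closed; stop there without squeezing on, never lean hard on the handle, and let it rise open again with the bar left lying in the die. Close the rivet with the press, not with the gripper, and leave the other things on the bench where they are.

Things in the scene. Friction and masses are not known exactly. Their poses are not given: they have to be found in the camera images.
- bar: Aluminium brace side bar, 140 x 24 x 5 mm, about 85 g (varies). Origin: on its rivet's axis, at the bar's flat underside; x runs along the bar to the front (wire loop) end, z up. The bar spans x -124 to +16 mm, the loop ends at +34; balance point x = -37. It starts on the rest block, which carries about x = -69 to -19; both ends overhang.
- bar_grip (a point): Where to take the bar: on its centreline 95 mm behind the rivet (bar x = -95), at half its thickness; the fingers close across its 24 mm width (bar y). The air below and beside it is free both on the block and in the press.
- rivet_foot (a point): Middle of the underside of the rivet's brass lower head, 3.5 mm below bar's origin. The head is 14 mm wide with a bevelled edge.
- cap: The rivet's brass upper cap, 14 mm wide, 3 mm thick. Origin: middle of its underside, 11 mm above the bar's underside while open; it slides down 4 mm, to lie on the black tongue, when closed. Its resistance peaks near 40 N after about 1 mm, is nil at 3 mm, and then it draws itself home; let go before that, it springs open again.
- press: Rivet setting press bolted level to the bench: two long grey handles, one above the other, hinged together at one end, black rubber grips at the other. Origin on the bench under the die. Work is fed in along its +x from its -x side; handles run to its -y; hinge pin along x at y = +70 mm, 89 mm up. A work rest, 18 mm wide, level with the die, spans x -63 to -33.
- die (a point): Centre of the lower die's top face, 50 mm above the bench: 30 mm square steel with a round recess 17 mm wide, 4 mm deep, for the rivet's lower head. The seated bar lies along the press's x, its underside at this height (3.5 mm higher if the head is not in). While the handle is open the upper die's face is 29 to 40 mm above this point.
- lever: Upper handle. Origin on the hinge pin; it runs along its own -y, with a rubber grip 26 mm wide, 18 thick, 150 to 255 mm from the pin. A spring (1 to 3 N at the grip) holds it raised by 0.35 rad; pushing turns it about the press's +x, 0.46 rad at most. The upper die under it, 70 mm from the pin, is on a setting screw set anew each time (+-4.5 mm, not measured).
- handle (a point): Where to push with closed fingertips: middle of the grip's top face, 225 mm from the hinge pin and 9 mm above its line; 170 mm above the bench when open. Follow the arc about the pin.
- grip_end (a point): End of the upper handle, 255 mm from the pin. What is felt at handle: the upper die meets the cap 48 to 77 mm down; the force then rises to a peak of some 14 N within 4 to 8 mm, falls to about 3 N over the next 3 to 6 mm as the rivet gives, and 3 to 4 mm farther the dies are hard against the work. Over 25 N on the handle spoils the rivet.
- block: Cork-topped wooden rest block, 50 (its x) x 60 mm, 30 mm high, fixed to the bench; origin under its middle.
- tin: Bystander: open sheet-metal tin of rivets, 85 x 60 x 22 mm, loose.
- marker: Bystander: black marker pen, 130 mm long, 17 mm thick, lying loose on the bench.
- jar: Bystander: white plastic jar with black lid, 58 mm wide, 72 mm high, loose.
Things that resemble listed ones, but are neither listed nor needed, are in the scene too. Of the things that look like the bar, the largest one is meant.

How it is judged (in metres and radians):
On the way, in this order (a step that is already met when the one before it is completed fails the run):
1. the bar lies seated in the die, flat, let go, handle still open and rivet still open (horizontal distance between bar and die below 0.0035 m and z of bar in the frame of die below 0.0017 m and angle between bar's own z axis and vertical below 0.05 rad and contact force between the fingers and bar below 0.1 N and z of cap in the frame of bar above 0.0102 m and z of handle in the frame of press above 0.155 m), for 0.2 s.
2. the rivet is closed (z of cap in the frame of bar below 0.0075 m), for 0.1 s.
At the end, for the whole second after the job is handed in: The rivet is closed (cap within 0.6 mm of the tongue), the bar still lies seated in the die (rivet axis within 3.5 mm of the die's centre, underside within 1.7 mm of the die's top, tilt under 0.05 rad) and at rest, and the handle has risen open (site handle more than 155 mm above the bench) (z of cap in the frame of bar below 0.0076 m and horizontal distance between bar and die below 0.0035 m and z of bar in the frame of die below 0.0017 m and angle between bar's own z axis and vertical below 0.05 rad and z of handle in the frame of press above 0.155 m and linear speed of bar below 0.02 m/s); the robot touches nothing.
It fails at once if the handle is pushed with more than 25 N (contact force between any of the fingers, the arm and lever above 25 N).
It fails at once if the gripper presses on the rivet's cap (over 5 N) (contact force between the fingers and cap above 5 N).
It fails at once if the tin, the jar or the marker is moved by more than 20 mm (distance of any of tin, jar, marker from where it was at the start of the episode above 0.02 m).
It also fails if it takes over 70 s, if anything falls off the work surface, if the arm or the gripper's body presses on something with over 40 N, if the wrist force passes 120 N, or if a joint passes its speed limit or range.

## Robot

A 6-joint arm with a two-finger parallel gripper is mounted at the origin on the work surface. World frame = base frame: x ahead of the robot, y to its left, z up, the work surface at z = 0. Lengths are in m, angles in degrees, forces in N, time in s.
With the tool pointing down it reaches from about 0.425 to 1.125 m from the base axis. Payload 14.9 kg.
Tool frame: the origin (TCP) lies on the centre line of the jaws, within the pads' length; the fingertips stand 22 mm ahead of it and the grasp point (between the pads) lies 3 mm ahead of it; z points along the fingers, y is the line along which they close (so a half turn about z gives the same grasp; the last joint's range is limited). The gripper opens to 91 mm and grips with 3 to 60 N. Pads are 32 mm wide; open, the fingers measure 118 mm over their backs; the gripper's body (76 mm by 178 mm) begins 60 mm behind the grasp point.
Start: joints at [68.566, 21.709, 99.362, -0, 58.929, -1.908], TCP at [0.234, 0.66, 0.236] pointing down, gripper open.
Joint ranges: [-158.91, 158.91], [-42.39, 125.64], [0.06, 152.35], [-60.88, 240.88], [17.5, 164.5], [-176.32, 176.32]. Speed limits (degrees/s): [108.29, 108.29, 136.94, 180, 180, 180].

## Interface

Orientations are given as a 3x3 rotation matrix whose columns are the frame's x, y, z axes.
In Python, from rig import ctrl, eyes gives the robot as it stands.
- The arm moves only by the tool drive_tool, never from a script. Its argument "deltas" is a list of rows, each a list of 3 entries, a list of its own where there are three numbers: the finger opening in mm, from 0 to 91.2, then the shift along the tool's x, y, z in mm, then the turn about the tool's z in rad. In form: [[claw, [dx, dy, dz], roll], ...]. A call has 1 to 12 rows; each row shifts and turns the commanded pose from where the row before left it, along the tool's axes as they then stand; what a row does not reach is not made up. A row lasts 1/10 s, in which the tool goes at most 50 mm and 8.59 degrees, less where a joint would pass 70% of its speed; a pose out of reach is approached as far as the arm can. A call with a gripper value outside its range is refused whole. The fingers move at their own pace and stop on an object; "squeeze" is the grip in N (left out, the last holds). Time passes only in rows, so rows that do not move let the fingers close. It gives the time, the measured TCP pose, the force, the opening and the grip force at its end, in the units of the state.
- ctrl.state(): the state, without advancing time (a new reading comes with each control period).
- eyes.snapshot(name): name is "scene" or "top" or "wrist"; returns a dict with "color" (480x640x3 uint8, red, green, blue), "fx", "fy", "cx", "cy" (pixels), "dist" ([k1, k2, p1, p2, k3] as OpenCV has them; the pictures are not rectified), "world_from_camera" (4x4, takes a point from camera to world coordinates). Camera axes: x right, y down, z forward; pixel columns grow to the right and rows downward; lengths in m; the calibration is good to about 2 mm. A picture is of the moment at which its call begins. There is no depth.
- ctrl.finish_job(): hands the job in; it is judged then, once.
The state is a dict: "time": time; "qpos": joint angles; "qd": joint speeds; "joint_torque": joint torques, N m; "ee_pos": TCP position; "tool_rot": TCP orientation; "ft_force": force on the tool from outside, world axes, zero at the start; "ft_torque": the same for the moment, N m; "width": opening from 0.0 (shut) to 1.0 (fully open); "grip_force": force on a finger pad.
Only numpy, scipy, OpenCV 4.12 (cv2) and the standard library are available. Lean on these libraries where they do the work, as an engineer would, in place of code of your own. Each camera call takes 0.05 s, during which the arm holds its last target. There are 200 camera calls.

## Working session

There is one attempt and no reset: what is moved stays moved. The work goes in short steps, Python scripts to look and compute and a tool call to move; the robot and the scene stay as the last step left them, time stands still between calls to the robot, and variables do not carry over. Pictures are saved under pics/ and viewed, at most 12 in all, crops included, and the job is handed in when it is done.

Besides the shell and the picture viewer there is one more tool, called after "Request:" as name(argument=value, ...), one argument or row to a line, values as JSON. drive_tool: Moves the arm, as the interface text tells. Its arguments: {"type":"object","properties":{"deltas":{"type":"array","items":{"type":"array"}},"squeeze":{"type":"number"}},"required":["deltas"]}

```bash
mkdir -p pics; cat > h.py <<'E'
import numpy as np, cv2
from rig import ctrl, eyes
def snap(n,f):
    s=eyes.snapshot(n); cv2.imwrite(f'pics/{f}.png',s['color'][:,:,::-1]); 
    import pickle; pickle.dump(s,open(f'pics/{f}.pkl','wb')); return s
def load(f):
    import pickle; return pickle.load(open(f'pics/{f}.pkl','rb'))
def K(s): return np.array([[s['fx'],0,s['cx']],[0,s['fy'],s['cy']],[0,0,1.]])
def ray(s,px):
    u=cv2.undistortPoints(np.array(px,float).reshape(-1,1,2),K(s),np.array(s['dist'],float)).reshape(-1,2)
    T=np.array(s['world_from_camera']); d=np.c_[u,np.ones(len(u))]@T[:3,:3].T
    return T[:3,3],d
def atz(s,px,z):
    o,d=ray(s,px); t=(np.array(z)-o[2])/d[:,2]; return o+d*t[:,None]
def proj(s,P):
    T=np.linalg.inv(np.array(s['world_from_camera'])); r=cv2.Rodrigues(T[:3,:3])[0]
    return cv2.projectPoints(np.array(P,float).reshape(-1,1,3),r,T[:3,3],K(s),np.array(s['dist'],float))[0].reshape(-1,2)
E
python3 - <<'E'
from h import *
for n in('top','scene'):
    s=snap(n,n+'1'); print(n,np.round(s['world_from_camera'],3).tolist(),s['fx'])
snap('wrist','wrist1')
print(ctrl.state())
E
```

```text
top [[-0.01, -0.992, 0.125, 0.407], [-1.0, 0.01, 0.0, 0.041], [-0.002, -0.125, -0.992, 1.137], [0.0, 0.0, 0.0, 1.0]] 512.4333359746199
scene [[0.587, 0.584, -0.561, 1.252], [0.81, -0.429, 0.4, -0.48], [-0.007, -0.689, -0.724, 1.054], [0.0, 0.0, 0.0, 1.0]] 571.723293963564
{'time': 0.15, 'qpos': array([ 6.85652089e+01,  2.17328210e+01,  9.93851439e+01,  1.11362330e-03,
        5.89292118e+01, -1.90842519e+00]), 'qd': array([ 0.04467146, -0.04245826, -0.06752673,  0.11224926, -0.01073994,
       -0.02081993]), 'joint_torque': array([ 1.21766876e-03, -7.64107275e+01, -4.34657478e+01,  6.51266333e-02,
        4.10104555e-02, -4.74937951e-05]), 'ee_pos': array([0.23388065, 0.65949765, 0.23544821]), 'tool_rot': array([[-9.42484421e-01,  3.34249931e-01, -3.16396919e-04],
       [ 3.34250078e-01,  9.42484115e-01, -7.60353549e-04],
       [ 4.40509488e-05, -8.22377069e-04, -9.99999661e-01]]), 'ft_force': array([-0.56329366, -0.67959898, -0.19577394]), 'ft_torque': array([ 0.02165758,  0.01329578, -0.01035668]), 'grip_force': 0.0, 'width': 0.999850687231112}
```

View pics/top1.png

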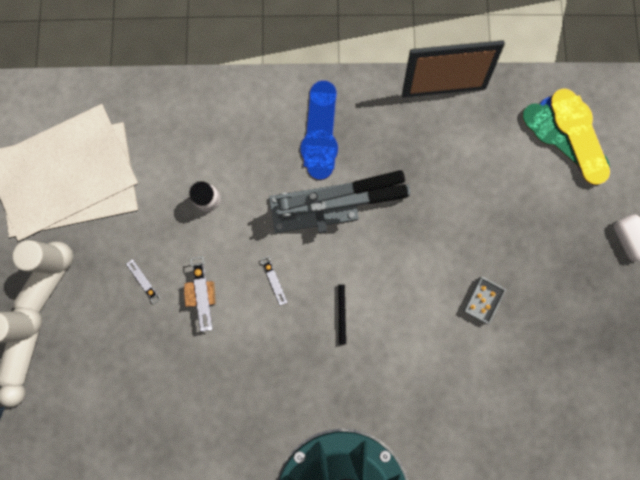

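View pics/scene1.png

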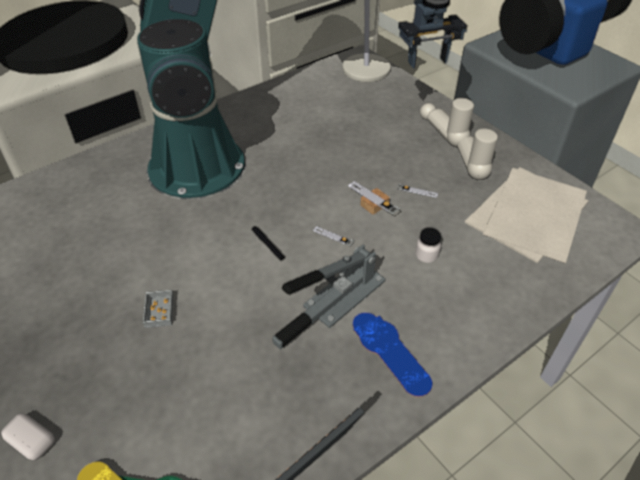

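Candidates for the bar in the top view are (142,282) small, (201,297) on the cork block and the largest, and (273,282) small. I choose the one on the block. The press hinge is at about (270,208) and its handles run right to about (405,185). The jar is at (203,195), the marker at (341,315) and the tin at (483,300).

```bash
python3 - <<'E'
from h import *
a=cv2.imread('pics/top1.png'); b=cv2.imread('pics/scene1.png')
A=cv2.resize(a[255:340,170:235],None,fx=6.5,fy=6.5,interpolation=cv2.INTER_CUBIC)  # 422x552
B=cv2.resize(b[175:220,340:410],None,fx=5,fy=5,interpolation=cv2.INTER_CUBIC)
o=np.zeros((552,780,3),np.uint8); o[:552,:422]=A[:552,:422]; o[:225,425:775]=B[:225,:350]
cv2.imwrite('pics/c1.png',o)
C=cv2.resize(a[165:240,245:415],None,fx=4.6,fy=4.6,interpolation=cv2.INTER_CUBIC)
cv2.imwrite('pics/c2.png',C)
D=cv2.resize(b[235:350,265:395],None,fx=5,fy=5,interpolation=cv2.INTER_CUBIC)
cv2.imwrite('pics/c3.png',D)
E
```

```text
(no output)
```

View pics/c1.png

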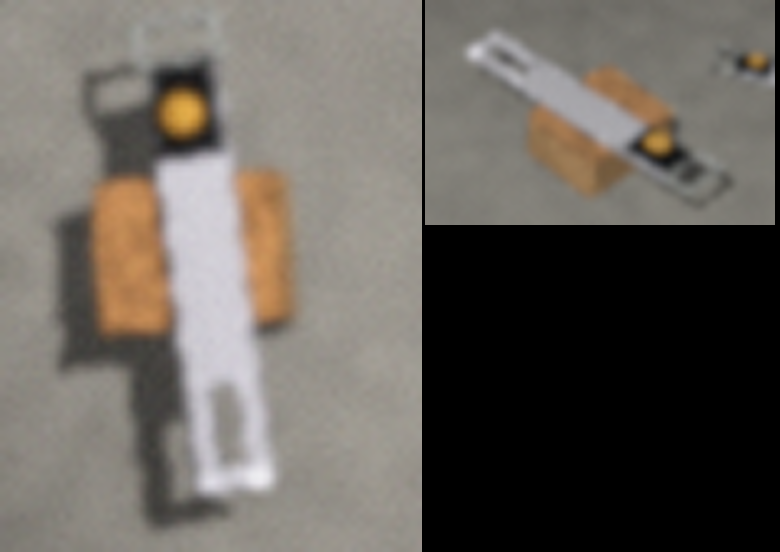

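View pics/c2.png

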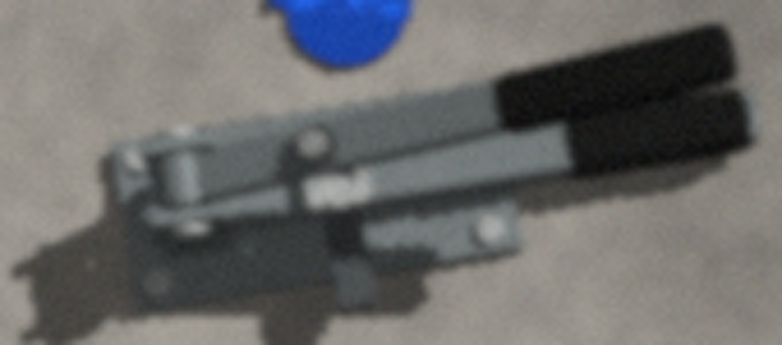

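View pics/c3.png

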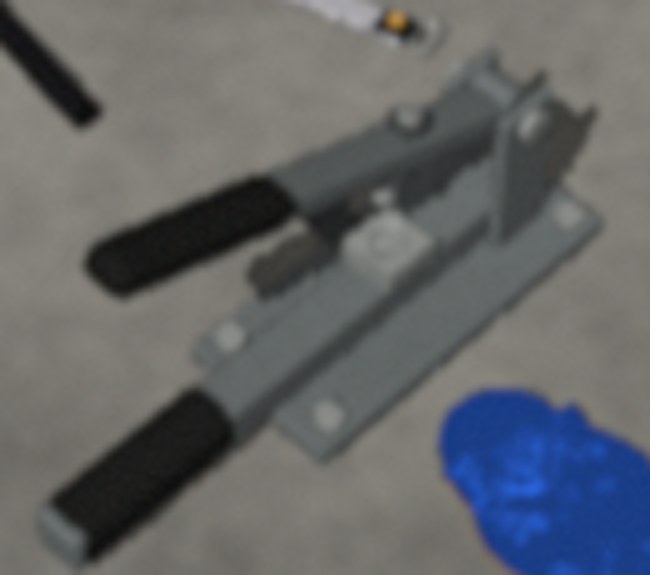

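The bar on the block is confirmed in the crop: cap at top px (197.9,272.0), rear end centre (205.7,329.7). The die recess is at top (318.8,205.6) and scene (341.3,283.7).

```bash
cat >> h.py <<'E'
def tri(views):
    A=np.zeros((3,3)); b=np.zeros(3); R=[]
    for s,p in views:
        o,d=ray(s,[p]); d=d[0]/np.linalg.norm(d[0]); M=np.eye(3)-np.outer(d,d); A+=M; b+=M@o; R.append((o,M))
    X=np.linalg.solve(A,b); return X,[round(1000*np.linalg.norm(M@(X-o)),1) for o,M in R]
E
python3 - <<'E'
from h import *
np.set_printoptions(precision=4,suppress=True)
t=load('top1');s=load('scene1')
c2=lambda x,y:((x+.5)/4.6-.5+245,(y+.5)/4.6-.5+165)
c3=lambda x,y:((x+.5)/5-.5+265,(y+.5)/5-.5+235)
print('cap',atz(t,[(197.9,272)],.044),atz(s,[(385.8,202.8)],.044),tri([(t,(197.9,272)),(s,(385.8,202.8))]))
print('rear',atz(t,[(205.7,329.7)],.035),atz(s,[(350.6,183)],.035))
d1=c2(340,188);d2=c3(383,245)
print('die',atz(t,[d1],.05),atz(s,[d2],.05),tri([(t,d1),(s,d2)]))
print('screw',tri([(t,c2(313,140)),(s,c3(410,117))]))
print('upper end',tri([(t,c2(735,50)),(s,c3(105,275))]), atz(t,[c2(735,50)],.18))
g=[atz(t,[c2(*p)],.175)[0] for p in((498,105),(737,50))];print('upgrip',g)
print('rearbolts plate',[atz(t,[c2(*p)],.01)[0] for p in((490,230),(157,280))],[atz(s,[c3(*p)],.01)[0] for p in((230,333),(328,413),(568,213))])
E
```

```text
cap [[0.481  0.3047 0.044 ]] [[0.483 0.303 0.044]] (array([0.4811, 0.3052, 0.0414]), [np.float64(0.2), np.float64(0.2)])
rear [[0.3585 0.2879 0.035 ]] [[0.3604 0.2849 0.035 ]]
die [[0.6218 0.0453 0.05  ]] [[0.6297 0.0423 0.05  ]] (array([0.624 , 0.0461, 0.0414]), [np.float64(0.8), np.float64(0.8)])
screw (array([0.628 , 0.0562, 0.1261]), [np.float64(0.5), np.float64(0.5)])
upper end (array([ 0.6546, -0.1203,  0.1753]), [np.float64(0.9), np.float64(0.9)]) [[ 0.653  -0.1203  0.18  ]]
upgrip [array([ 0.6316, -0.0214,  0.175 ]), array([ 0.6542, -0.1219,  0.175 ])]
rearbolts plate [array([ 0.6083, -0.0271,  0.01  ]), array([0.5853, 0.1345, 0.01  ])] [array([ 0.6042, -0.0247,  0.01  ]), array([ 0.6661, -0.0156,  0.01  ]), array([0.6414, 0.1454, 0.01  ])]
```

Request:
drive_tool(
  deltas=[
    [91,[-26.8,-29.6,0],0],
    [91,[-26.8,-29.6,0],0],
    [91,[-26.8,-29.6,0],0],
    [91,[-26.8,-29.6,0],0],
    [91,[-26.8,-29.6,0],0],
    [91,[-26.8,-29.6,0],0],
    [91,[-26.8,-29.6,0],0],
    [91,[-26.8,-29.6,0],0],
    [91,[-26.8,-29.6,0],0],
    [91,[-26.8,-29.6,0],0],
    [91,[0,0,0],-0.12],
    [91,[0,0,0],-0.12],
  ],
)

```text
time: 1.35
ee_pos: [0.388, 0.2901, 0.236]
tool_rot: [[-0.995, 0.098, 0.0], [0.098, 0.995, 0.0], [-0.0, 0.0, -1.0]]
ft_force: [0.3, 0.0, 0.2]
width: 0.999
grip_force: 0.0
```

Request:
drive_tool(
  deltas=[
    [91,[0,0,0],-0.12],
    [91,[0,0,0],-0.12],
    [91,[0,0,0],0],
    [91,[0,0,0],0],
  ],
)

```text
time: 1.75
ee_pos: [0.3875, 0.2912, 0.2359]
tool_rot: [[-0.991, -0.135, -0.0], [-0.135, 0.991, -0.0], [0.0, -0.0, -1.0]]
ft_force: [-0.3, 0.5, 0.9]
width: 0.996
grip_force: 0.0
```

```bash
python3 - <<'E'
from h import *
np.set_printoptions(precision=4,suppress=True)
s=snap('wrist','w2'); st=ctrl.state(); print(st['time'],st['ee_pos'],st['tool_rot'])
print(np.array(s['world_from_camera']),s['fx'])
print(proj(s,[(0.482,.304,.044),(.388,.2905,.035),(.625,.044,.05)]))
E
```

```text
1.8 [0.3876 0.2912 0.2359] [[-0.9908 -0.1356 -0.0001]
 [-0.1356  0.9908 -0.0001]
 [ 0.0001 -0.0001 -1.    ]]
[[-0.1353  0.9602  0.2445  0.3189]
 [ 0.9908  0.1311  0.0336  0.2815]
 [ 0.0002  0.2468 -0.9691  0.3844]
 [ 0.      0.      0.      1.    ]] 372.32729241755715
[[324.3698 314.7705]
 [323.6871 219.3782]
 [ 65.5145 407.4086]]
```

View pics/w2.png

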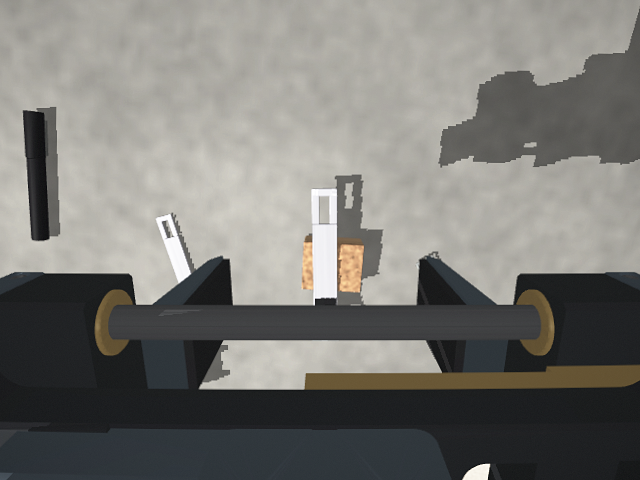

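The wrist view shows the bar centred at u=324, with its rear edge at row 189; the gripper hides the rivet. Next I look at the press from close up before grasping.

Request:
drive_tool(
  deltas=[
    [91,[-20.5,-34.7,-4],0],
    [91,[-20.5,-34.7,-4],0],
    [91,[-20.5,-34.7,-4],0],
    [91,[-20.5,-34.7,-4],0],
    [91,[-20.5,-34.7,-4],0],
    [91,[-20.5,-34.7,-4],0],
    [91,[-20.5,-34.7,-4],0],
    [91,[-20.5,-34.7,-4],0],
    [91,[0,0,0],0],
    [91,[0,0,0],0],
    [91,[0,0,0],0],
  ],
)

```text
time: 2.9
ee_pos: [0.5879, 0.0396, 0.2676]
tool_rot: [[-0.99, -0.138, -0.001], [-0.138, 0.99, 0.0], [0.001, 0.0, -1.0]]
ft_force: [-0.4, 1.3, 0.1]
width: 0.993
grip_force: 0.0
```

```bash
python3 - <<'E'
from h import *
np.set_printoptions(precision=4,suppress=True)
w=load('w2'); print('rear edge',atz(w,[(312,189.5),(337,189)],.035))
s=snap('wrist','w3'); st=ctrl.state(); print(st['time'],st['ee_pos'])
print(np.array(s['world_from_camera'])[:3,3],proj(s,[(.625,.044,.05)]))
im=cv2.imread('pics/w3.png'); cv2.imwrite('pics/w3c.png',cv2.resize(im[90:290,190:450],None,fx=3,fy=3,interpolation=cv2.INTER_CUBIC))
E
```

```text
rear edge [[0.3612 0.2758 0.035 ]
 [0.3576 0.2989 0.035 ]]
2.95 [0.5879 0.0398 0.2677]
[0.5194 0.0297 0.4162] [[323.6499 251.7932]]
```

View pics/w3c.png

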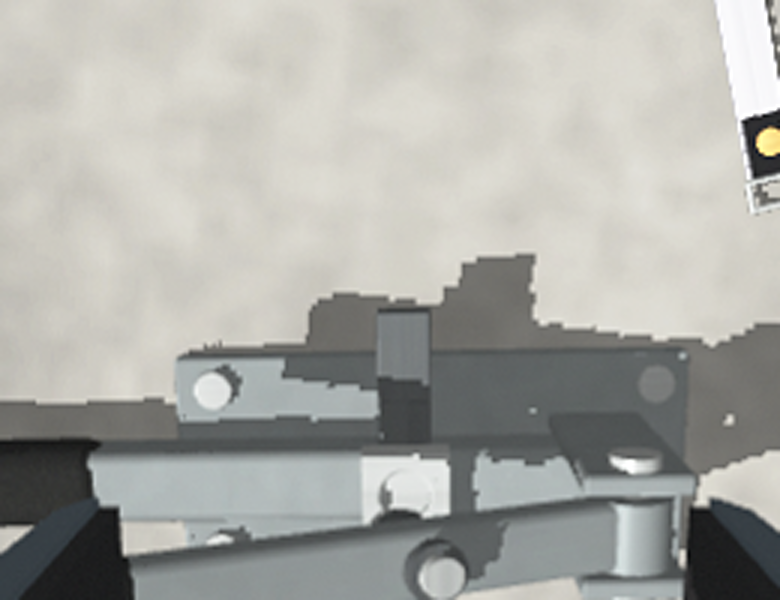

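The die square is at crop x 361–449 with its near edge at row 446, and the recess centre is near (407,491). The work rest is at x 377–431 with its end at row 311. The near edge of the base plate runs (178,355) to (688,351).

```bash
python3 - <<'E'
from h import *
np.set_printoptions(precision=4,suppress=True)
s=load('w3'); im=cv2.imread('pics/w3.png')
c=lambda x,y:(190+(x+.5)/3-.5,90+(y+.5)/3-.5)
P=atz(s,[c(377,310.5),c(431,310.5),c(361,446),c(449,446),c(407.5,491)],.05); print(P)
m=(P[0]+P[1])/2; n=(P[2]+P[3])/2; print('widths',np.linalg.norm(P[1]-P[0]),np.linalg.norm(P[3]-P[2]),'len48:',np.linalg.norm(n-m))
for z in(.006,.010,.012):
  e=atz(s,[c(178,355),c(688,351)],z); d=e[1]-e[0]; print('yaw plate',np.arctan2(-d[0],d[1]))
d=P[3]-P[2];print('yaw die edge',np.arctan2(-d[0],d[1]));d=n-m;print('yaw axis',np.arctan2(d[1],d[0]))
b=atz(s,[c(213,390),c(657,385)],.012);d=b[1]-b[0];print('yaw bolts',np.arctan2(-d[0],d[1]))
y=.14;u=np.array([np.cos(y),np.sin(y),0])
print('die est',m+.063*u,n+.015*u,P[4])
q=atz(s,[c(440,578)],.126);print('screw',q)
q=proj(s,[(.482,.304,.044)]);print('cap pred',q,'seen',c(770,141), atz(s,[c(770,141)],.044))
E
```

```text
[[0.5666 0.0276 0.05  ]
 [0.5642 0.0452 0.05  ]
 [0.6128 0.0283 0.05  ]
 [0.6087 0.0578 0.05  ]
 [0.6264 0.0461 0.05  ]]
widths 0.01771978404781978 0.029755651862339916 len48: 0.04585879619498627
yaw plate 0.14641575325690404
yaw plate 0.14641575325690437
yaw plate 0.14641575325690423
yaw die edge 0.13833584531576001
yaw axis 0.14593189929300632
yaw bolts 0.14990357411735378
die est [0.6278 0.0452 0.05  ] [0.6256 0.0452 0.05  ] [0.6264 0.0461 0.05  ]
screw [[0.6277 0.0551 0.126 ]]
cap pred [[604.6737 146.8524]] seen (446.3333333333333, 136.66666666666666) [[0.4954 0.146  0.044 ]]
```

Request:
drive_tool(
  deltas=[
    [91,[20.4,34.6,4],0],
    [91,[20.4,34.6,4],0],
    [91,[20.4,34.6,4],0],
    [91,[20.4,34.6,4],0],
    [91,[20.4,34.6,4],0],
    [91,[20.4,34.6,4],0],
    [91,[20.4,34.6,4],0],
    [91,[20.4,34.6,4],0],
    [91,[0,0,40],0],
    [91,[0,0,40],-0.004],
    [91,[0,0,0],0],
    [91,[0,0,0],0],
  ],
)

```text
time: 4.15
ee_pos: [0.3881, 0.2907, 0.1565]
tool_rot: [[-0.99, -0.143, -0.001], [-0.143, 0.99, -0.001], [0.001, -0.001, -1.0]]
ft_force: [0.2, 0.4, 0.1]
width: 0.996
grip_force: 0.0
```

```bash
python3 - <<'E'
from h import *
np.set_printoptions(precision=4,suppress=True)
s=snap('wrist','w4'); st=ctrl.state(); print(st['time'],st['ee_pos'],st['tool_rot'][:,0])
g=cv2.cvtColor(cv2.imread('pics/w4.png'),cv2.COLOR_BGR2GRAY)
for r in range(40,300,12):
    m=np.where(g[r,240:420]>225)[0]
    if len(m)>15: print(r,m.min()+240,m.max()+240,atz(s,[((m.min()+m.max())/2+240,r)],.035)[0])
col=g[:,326]; print([ (r,int(g[r,312])) for r in range(20,200,4)])
E
```

```text
4.2 [0.3889 0.291  0.1574] [-0.9898 -0.1427 -0.0008]
208 309 340 [0.3642 0.2872 0.035 ]
220 309 340 [0.373  0.2884 0.035 ]
232 309 340 [0.3821 0.2897 0.035 ]
244 309 340 [0.3912 0.2911 0.035 ]
256 310 340 [0.4005 0.2928 0.035 ]
268 310 340 [0.4099 0.2942 0.035 ]
280 310 339 [0.4196 0.2952 0.035 ]
292 310 339 [0.4294 0.2966 0.035 ]
[(20, 171), (24, 173), (28, 175), (32, 178), (36, 177), (40, 174), (44, 173), (48, 173), (52, 171), (56, 173), (60, 173), (64, 171), (68, 169), (72, 171), (76, 172), (80, 177), (84, 179), (88, 179), (92, 180), (96, 180), (100, 180), (104, 181), (108, 182), (112, 180), (116, 180), (120, 181), (124, 182), (128, 183), (132, 186), (136, 186), (140, 187), (144, 191), (148, 192), (152, 195), (156, 196), (160, 195), (164, 196), (168, 199), (172, 196), (176, 196), (180, 196), (184, 196), (188, 193), (192, 189), (196, 192)]
```

Request:
drive_tool(
  deltas=[
    [91,[0.8,0,40],0],
    [91,[0,0,40],0],
    [91,[0,0,25],0],
    [91,[0,0,12],0],
    [91,[0,0,5],0],
    [91,[0,0,0],0],
    [91,[0,0,0],0],
    [40,[0,0,0],0],
    [40,[0,0,0],0],
    [40,[0,0,0],0],
  ],
  squeeze=40,
)

```text
time: 5.2
ee_pos: [0.3879, 0.2905, 0.0344]
tool_rot: [[-0.99, -0.143, 0.001], [-0.143, 0.99, 0.0], [-0.001, 0.0, -1.0]]
ft_force: [-0.1, -0.3, -0.3]
width: 0.768
grip_force: 0.0
```

Request:
drive_tool(
  deltas=[
    [20,[0,0,0],0],
    [20,[0,0,0],0],
    [20,[0,0,0],0],
    [20,[0,0,0],0],
    [20,[0,0,0],0],
  ],
)

```text
time: 5.7
ee_pos: [0.3877, 0.2904, 0.0339]
tool_rot: [[-0.99, -0.143, -0.0], [-0.143, 0.99, -0.0], [0.0, -0.0, -1.0]]
ft_force: [-0.9, -0.2, 0.6]
width: 0.323
grip_force: 0.0
```

Request:
drive_tool(
  deltas=[
    [15,[0,0,0],0],
    [15,[0,0,0],0],
    [15,[0,0,0],0],
    [15,[0,0,0],0],
  ],
)

```text
time: 6.1
ee_pos: [0.3877, 0.2904, 0.0339]
tool_rot: [[-0.99, -0.143, -0.0], [-0.143, 0.99, -0.0], [0.0, -0.0, -1.0]]
ft_force: [1.3, -0.0, -0.0]
width: 0.261
grip_force: 40.0
```

Request:
drive_tool(
  deltas=[
    [15,[0,0,-10],0],
    [15,[0,0,-20],0],
    [15,[0,0,-30],0],
    [15,[0,0,-30],0],
    [15,[0,0,-10],0],
    [15,[0,0,0],0],
    [15,[0,0,0],0],
  ],
)

```text
time: 6.8
ee_pos: [0.3874, 0.2902, 0.1333]
tool_rot: [[-0.99, -0.143, -0.0], [-0.143, 0.99, -0.0], [0.0, -0.0, -1.0]]
ft_force: [-0.6, 0.3, -0.6]
width: 0.254
grip_force: 40.0
```

```bash
python3 - <<'E'
from h import *
np.set_printoptions(precision=4,suppress=True)
s=snap('wrist','w5'); t=snap('top','t5');c=snap('scene','s5');st=ctrl.state(); print(st['time'],st['ee_pos'],st['tool_rot'],st['width'],st['grip_force'],st['ft_force'],st['ft_torque'])
g=cv2.cvtColor(cv2.imread('pics/w5.png'),cv2.COLOR_BGR2GRAY)
zt=st['ee_pos'][2]-.003+.0025
for r in range(60,300,12):
    m=np.where(g[r,240:420]>225)[0]
    if len(m)>15: print(r,m.min()+240,m.max()+240,atz(s,[((m.min()+m.max())/2+240,r)],zt)[0])
a=cv2.imread('pics/t5.png'); b=cv2.imread('pics/s5.png'); w=cv2.imread('pics/w5.png')
p=proj(t,[(.482,.304,.13)])[0].astype(int);q=proj(c,[(.482,.304,.13)])[0].astype(int);print(p,q)
f=lambda i,p,x,y:cv2.resize(i[p[1]-y:p[1]+y,p[0]-x:p[0]+x],(390,300),interpolation=cv2.INTER_CUBIC)
cv2.imwrite('pics/c5.png',np.vstack([np.hstack([f(a,p,39,30),f(b,q,39,30)]),np.hstack([w[0:300,130:520],w[0:300,130:520]])]))
E
```

```text
6.95 [0.3871 0.29   0.1327] [[-0.9898 -0.1428 -0.0017]
 [-0.1428  0.9898 -0.0012]
 [ 0.0019 -0.0009 -1.    ]] 0.25890371289638436 39.999694526195526 [ 0.2224 -0.3922 -2.0396] [ 0.0409 -0.0267 -0.0334]
[187 268] [388 177]
```

View pics/c5.png

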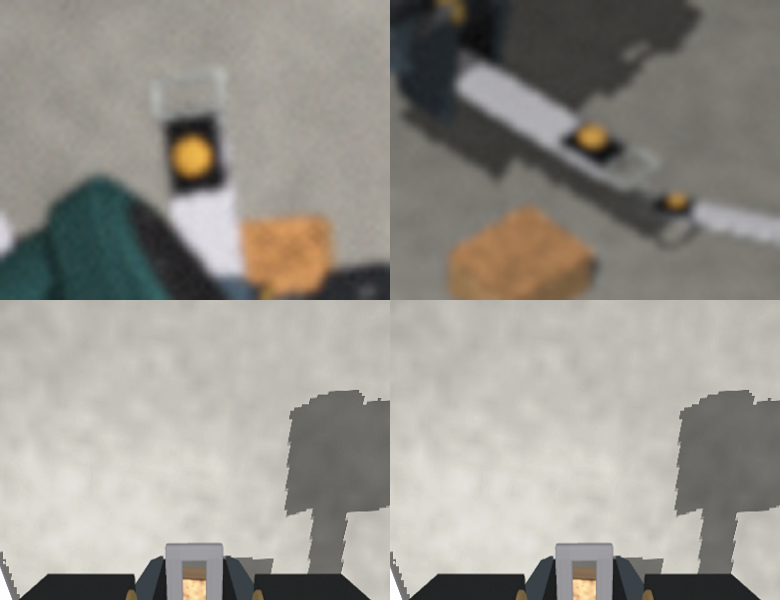

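The bar is held, with the cap at crop (192,157) in the top view and (202,137) in the scene view. I triangulate it to get its offset from the TCP and check for droop.

```bash
python3 - <<'E'
from h import *
np.set_printoptions(precision=4,suppress=True)
t=load('t5');c=load('s5')
a=(187-39+192.5/5-.5,268-30+157.5/5-.5);b=(388-39+202.5/5-.5,177-30+137.5/5-.5)
X,r=tri([(t,a),(c,b)]);print(X,r)
e=np.array([.3871,.29,.1327]);x=np.array([.9898,.1428,0]);y=np.array([-.1428,.9898,0])
print('rel',(X-e)@x,(X-e)@y,X[2]-e[2])
for z in(.1427,.138,.13): P=atz(t,[a],z)[0]-e; Q=atz(c,[b],z)[0]-e; print(z,P@x,P@y,Q@x,Q@y)
E
```

```text
[0.4806 0.3053 0.1381] [np.float64(0.2), np.float64(0.2)]
rel 0.09468859170790071 0.0018043950156744078 0.005445507614435019
0.1427 0.09431096456842572 0.0008117923478432634 0.09784356458987535 -0.0027986654416395033
0.138 0.09483386964164063 0.0019953861380063685 0.09449662170251086 0.00175555910081851
0.13 0.09572392083009154 0.004010013865943626 0.08879969763891186 0.009507430662449188
```

Request:
drive_tool(
  deltas=[
    [15,[-2.6,-14.9,0],0],
    [15,[-4.6,-34.6,0],0],
    [15,[-4.6,-34.6,0],0],
    [15,[-4.6,-34.6,0],0],
    [15,[-4.6,-34.6,0],0],
    [15,[-4.6,-34.6,0],0],
    [15,[-4.6,-34.6,0],0],
    [15,[-4.6,-34.6,0],0],
    [15,[-2.2,-19.7,0],-0.004],
    [15,[0,0,0],0],
    [15,[0,0,0],0],
  ],
)

```text
time: 8.05
ee_pos: [0.4634, 0.0216, 0.1332]
tool_rot: [[-0.989, -0.145, -0.002], [-0.145, 0.989, 0.0], [0.001, 0.0, -1.0]]
ft_force: [-0.6, -0.3, -1.5]
width: 0.255
grip_force: 40.0
```

Request:
drive_tool(
  deltas=[
    [15,[0,0,20],0],
    [15,[0,0,30],0],
    [15,[0,0,19],0],
    [15,[0,0,0],0],
    [15,[0,0,0],0],
    [15,[0,0,0],0],
  ],
)

```text
time: 8.65
ee_pos: [0.4644, 0.0221, 0.0658]
tool_rot: [[-0.989, -0.147, 0.001], [-0.147, 0.989, 0.0], [-0.001, -0.0, -1.0]]
ft_force: [1.0, 0.6, -1.1]
width: 0.259
grip_force: 40.0
```

Request:
drive_tool(
  deltas=[
    [15,[-8,-0.5,1],0],
    [15,[-12,-0.5,0],0],
    [15,[-12,0,0],0],
    [15,[-12,0,0],0],
    [15,[-12,0,0],0],
    [15,[-8,0,0],0],
    [15,[-4.8,0,0],0],
    [15,[0,0,0],0],
    [15,[0,0,0],0],
    [15,[0,0,0],0],
  ],
)

```text
time: 9.65
ee_pos: [0.5315, 0.0308, 0.0638]
tool_rot: [[-0.989, -0.147, -0.001], [-0.147, 0.989, 0.0], [0.001, 0.0, -1.0]]
ft_force: [0.5, -0.5, -1.4]
width: 0.257
grip_force: 40.0
```

```bash
python3 - <<'E'
from h import *
np.set_printoptions(precision=4,suppress=True)
s=snap('wrist','w6'); t=snap('top','t6');c=snap('scene','s6');st=ctrl.state(); print(st['time'],st['ee_pos'],st['tool_rot'],st['grip_force'],st['ft_force'],st['ft_torque'])
a=cv2.imread('pics/t6.png'); b=cv2.imread('pics/s6.png')
f=lambda i,x,y:cv2.resize(i[y-30:y+30,x-39:x+39],(390,300),interpolation=cv2.INTER_CUBIC)
w=cv2.imread('pics/w6.png')
cv2.imwrite('pics/c6.png',np.vstack([np.hstack([f(a,318,206),f(b,342,283)]),np.hstack([w[60:360,130:520],f(load('scene1')['color'][:,:,::-1],342,283)])]))
E
```

```text
9.8 [0.5318 0.0308 0.064 ] [[-0.9892 -0.1466 -0.0001]
 [-0.1466  0.9892 -0.    ]
 [ 0.0001  0.     -1.    ]] 39.99970927834511 [-0.2908  0.0013 -0.3213] [0.0449 0.0879 0.0118]
```

View pics/c6.png

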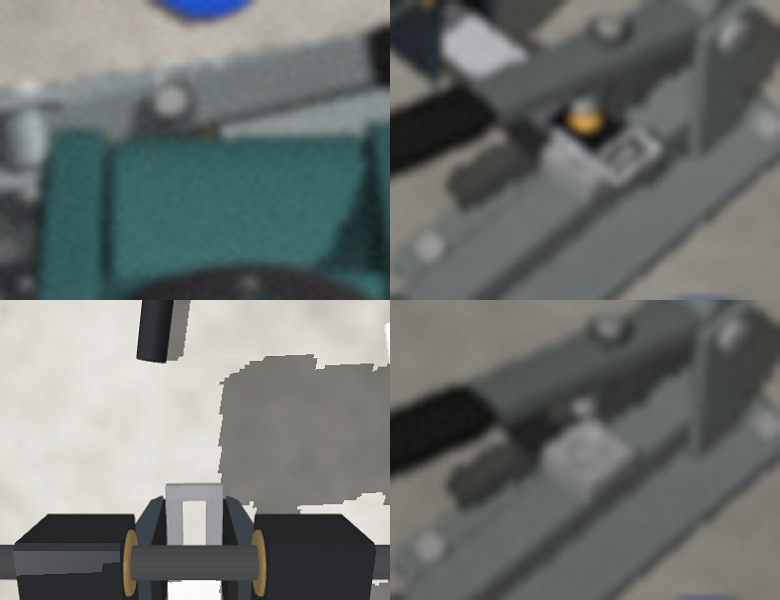

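Scene crop: the cap is at about (195,122), and the recess before insertion was at (195,155). I compare the two at their own heights.

```bash
python3 - <<'E'
from h import *
np.set_printoptions(precision=4,suppress=True)
c=load('s6'); px=lambda x,y:(303+(x+.5)/5-.5,253+(y+.5)/5-.5)
x=np.array([.9892,.1466,0]);y=np.array([-.1466,.9892,0])
D=atz(c,[px(195,155)],.05)[0]
for z in(.070,.072,.074): 
  C=atz(c,[px(195,122)],z)[0]; print(z,C,D,(C-D)@x,(C-D)@y)
im=cv2.imread('pics/s6.png').astype(int); sub=im[265:290,325:360]; m=(sub[:,:,2]-sub[:,:,0]>60); yy,xx=np.where(m); print('brass centroid',xx.mean()+325,yy.mean()+265,m.sum(),xx.min()+325,xx.max()+325,yy.min()+265,yy.max()+265,px(195,122))
E
```

```text
0.07 [0.6278 0.0442 0.07  ] [0.6302 0.043  0.05  ] -0.0022813136993076657 0.0015251315488424226
0.072 [0.629  0.0431 0.072 ] [0.6302 0.043  0.05  ] -0.0011811896135610126 0.0002851171256681276
0.074 [0.6303 0.0421 0.074 ] [0.6302 0.043  0.05  ] -8.106552781435975e-05 -0.0009548972975061673
brass centroid 341.63157894736844 277.1578947368421 19 339 344 276 279 (341.6, 277.0)
```

Request:
drive_tool(
  deltas=[
    [15,[-1,0,0],0],
    [15,[0,0,2],0],
    [15,[0,0,2],0],
    [15,[0,0,1],0],
    [15,[0,0,1],0],
    [15,[0,0,0],0],
    [15,[0,0,0],0],
  ],
)

```text
time: 10.5
ee_pos: [0.533, 0.031, 0.0579]
tool_rot: [[-0.989, -0.147, -0.0], [-0.147, 0.989, -0.0], [0.0, 0.0, -1.0]]
ft_force: [-0.3, 0.5, -0.7]
width: 0.257
grip_force: 40.0
```

Request:
drive_tool(
  deltas=[
    [15,[0,0,1],0],
    [15,[0,0,1],0],
    [15,[0,0,0],0],
    [15,[0,0,0],0],
  ],
)

```text
time: 10.9
ee_pos: [0.5331, 0.031, 0.0559]
tool_rot: [[-0.989, -0.147, -0.0], [-0.147, 0.989, -0.0], [0.0, -0.0, -1.0]]
ft_force: [-0.1, 0.4, -0.2]
width: 0.257
grip_force: 40.0
```

Request:
drive_tool(
  deltas=[
    [15,[0,0,1],0],
    [15,[0,0,0.5],0],
    [15,[0,0,0],0],
    [15,[0,0,0],0],
  ],
)

```text
time: 11.3
ee_pos: [0.533, 0.0309, 0.0544]
tool_rot: [[-0.989, -0.147, -0.0], [-0.147, 0.989, -0.0], [0.0, 0.0, -1.0]]
ft_force: [-0.3, 0.6, -1.1]
width: 0.257
grip_force: 40.0
```

Request:
drive_tool(
  deltas=[
    [15,[0,0,0.6],0],
    [15,[0,0,0],0],
    [15,[0,0,0],0],
  ],
)

```text
time: 11.6
ee_pos: [0.5331, 0.031, 0.0539]
tool_rot: [[-0.989, -0.147, 0.0], [-0.147, 0.989, -0.0], [-0.0, -0.0, -1.0]]
ft_force: [-0.4, -0.1, -0.0]
width: 0.255
grip_force: 40.0
```

Request:
drive_tool(
  deltas=[
    [26,[0,0,0],0],
    [30,[0,0,0],0],
    [36,[0,0,0],0],
    [40,[0,0,0],0],
    [40,[0,0,0],0],
    [40,[0,0,0],0],
  ],
  squeeze=10,
)

```text
time: 12.2
ee_pos: [0.5331, 0.031, 0.0538]
tool_rot: [[-0.989, -0.147, 0.0], [-0.147, 0.989, -0.0], [0.0, -0.0, -1.0]]
ft_force: [0.4, -0.2, -0.3]
width: 0.438
grip_force: 0.0
```

```bash
python3 - <<'E'
from h import *
np.set_printoptions(precision=4,suppress=True)
s=snap('wrist','w7');c=snap('scene','s7');st=ctrl.state(); print(st['time'],st['ee_pos'],st['grip_force'],st['ft_force'],st['width'])
def br(f):
  im=load(f)['color'][:,:,::-1].astype(int); sub=im[265:295,325:360]; m=(sub[:,:,2]-sub[:,:,0]>60); yy,xx=np.where(m); return xx.mean()+325,yy.mean()+265,m.sum()
print(br('s6'),br('s7'))
P=np.array([.6265,.0455,.0725]); print(proj(c,[P,P-[0,0,.01],P-[0,0,.0065]]))
b=cv2.imread('pics/s7.png');f=lambda i,x,y:cv2.resize(i[y-30:y+30,x-39:x+39],(390,300),interpolation=cv2.INTER_CUBIC)
w=cv2.imread('pics/w7.png'); cv2.imwrite('pics/c7.png',np.hstack([f(b,342,283),w[60:360,130:520]]))
E
```

```text
12.3 [0.5331 0.031  0.0538] 0.0 [ 0.2333  0.471  -0.5655] 0.4401519184228014
(np.float64(341.63157894736844), np.float64(277.1578947368421), np.int64(19)) (np.float64(341.5), np.float64(279.3333333333333), np.int64(30))
[[341.7477 275.6663]
 [341.6133 278.5254]
 [341.6602 277.5284]]
```

View pics/c7.png

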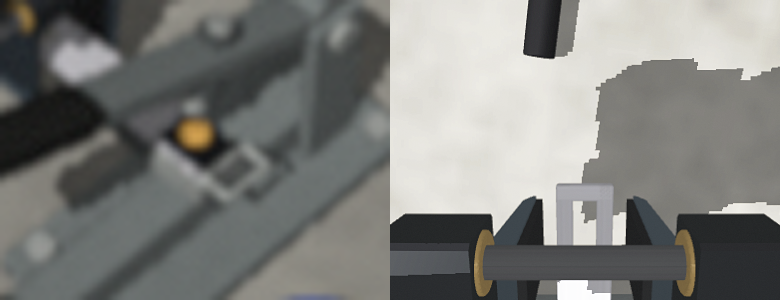

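```bash
python3 - <<'E'
from h import *
np.set_printoptions(precision=1,suppress=True)
w=load('w7'); im=cv2.cvtColor(w['color'],cv2.COLOR_RGB2GRAY).astype(int)
print(im[230:256,324].tolist()); print(im[255,285:365].tolist())
u=np.array([.9892,.1466,0]);v=np.array([-.1466,.9892,0])
for z in(.055,.051,.0585):
  R=np.array([.6265,.0455,0])-.124*u+[0,0,z]; print(z,proj(w,[R-.012*v,R+.012*v,R-.012*v-[0,0,.005]]).ravel())
E
```

```text
[123, 124, 126, 126, 125, 127, 126, 125, 124, 126, 124, 124, 126, 135, 141, 154, 165, 171, 173, 170, 169, 170, 169, 171, 170, 170]
[230, 229, 230, 230, 230, 230, 230, 230, 230, 232, 222, 163, 164, 171, 169, 171, 169, 169, 170, 170, 169, 169, 170, 169, 169, 169, 170, 169, 170, 170, 169, 170, 169, 169, 168, 170, 169, 169, 170, 170, 170, 170, 170, 170, 169, 169, 169, 169, 169, 169, 169, 170, 169, 169, 169, 165, 162, 166, 168, 167, 165, 163, 164, 166, 165, 166, 165, 155, 137, 125, 126, 127, 127, 127, 126, 127, 127, 127, 129, 129]
0.055 [297.3 244.6 355.8 244.6 298.1 241.5]
0.051 [298.  242.1 355.  242.1 298.7 239.1]
0.0585 [296.7 246.9 356.5 246.9 297.6 243.6]
```

The bar is seated and released: its rear edge is where the z = 0.055 prediction puts it, and there was no force on the way down. Next the fingers lift clear, close, and go above the handle.

Request:
drive_tool(
  deltas=[
    [46,[0,0,-5],0],
    [46,[0,0,-15],0],
    [46,[0,0,-36],0],
    [46,[0,0,-40],0],
    [40,[0,0,-40],0],
    [20,[0,0,-40],0],
    [0,[0,0,-30],0],
    [0,[0,0,0],0],
    [0,[0,0,0],0],
  ],
)

```text
time: 13.2
ee_pos: [0.5331, 0.031, 0.261]
tool_rot: [[-0.989, -0.147, 0.002], [-0.147, 0.989, 0.0], [-0.002, -0.0, -1.0]]
ft_force: [-0.1, -0.0, -0.6]
width: 0.118
grip_force: 0.0
```

Request:
drive_tool(
  deltas=[
    [0,[-9,-14,0],0],
    [0,[-19,-28,0],0],
    [0,[-19,-28,0],0],
    [0,[-19,-28,0],0],
    [0,[-19,-28,0],0],
    [0,[-9.6,-13.4,0],0],
    [0,[0,0,0],0],
    [0,[0,0,0],0],
  ],
)

```text
time: 14.0
ee_pos: [0.6464, -0.093, 0.2587]
tool_rot: [[-0.989, -0.146, -0.002], [-0.146, 0.989, 0.0], [0.002, 0.001, -1.0]]
ft_force: [-0.4, 0.4, 0.1]
width: 0.01
grip_force: 0.0
```

```bash
python3 - <<'E'
from h import *
np.set_printoptions(precision=4,suppress=True)
s=snap('wrist','w8');c=snap('scene','s8');t=snap('top','t8');st=ctrl.state(); print(st['time'],st['ee_pos'],st['ft_force'],st['width'])
b=cv2.imread('pics/s8.png');a=cv2.imread('pics/t8.png')
f=lambda i,x,y,k:cv2.resize(i[y-3*k:y+3*k,x-39*k//10:x+39*k//10],(390,300),interpolation=cv2.INTER_CUBIC)
w=cv2.imread('pics/w8.png'); cv2.imwrite('pics/c8.png',np.vstack([np.hstack([f(b,342,283,10),f(b,330,290,20)]),np.hstack([f(a,330,206,20),w[60:360,130:520]])]))
E
```

```text
14.15 [ 0.6464 -0.0923  0.2596] [-0.0694 -0.528   0.3843] 0.0018811918666629737
```

View pics/c8.png

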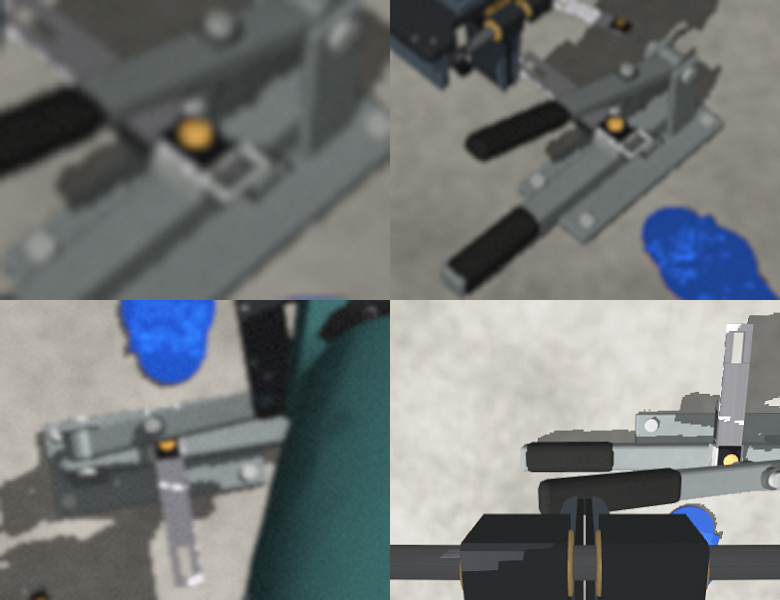

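The bar lies straight in the die with its cap open, and the fingertips are over the rubber grip. I check the lever and bar projections against this wrist view: grip front corners at (280,245) and (420,228), cap (471,221), bar rear edge (465..493,84).

```bash
python3 - <<'E'
from h import *
np.set_printoptions(precision=4,suppress=True)
s=load('w8'); u=np.array([.9892,.1466,0]);v=np.array([-.1466,.9892,0]);D=np.array([.6265,.0455,0])
L=lambda x,r,h,th:D+x*u+(.07-r*np.cos(th)+h*np.sin(th))*v+[0,0,.089+r*np.sin(th)+h*np.cos(th)]
for th in(.31,.33,.35): print(th,proj(s,[L(-.013,.255,.009,th),L(-.013,.150,.009,th),L(.0,.225,.009,th)]).ravel())
print('cap',atz(s,[(471,221)],.064),'rear',atz(s,[(465,85),(493,83)],.055), 'exp rear',D-.124*u)
E
```

```text
0.31 [277.4494 235.9699 420.49   225.4323 322.0599 251.4575]
0.33 [279.3508 237.7739 423.0092 226.2477 324.4235 253.2222]
0.35 [281.4902 239.6363 425.6484 227.0727 326.995  255.0318]
cap [[0.6265 0.0441 0.064 ]] rear [[0.508  0.0133 0.055 ]
 [0.5024 0.0378 0.055 ]] exp rear [0.5038 0.0273 0.    ]
```

Request:
drive_tool(
  deltas=[
    [0,[-0.6,-0.5,15],0],
    [0,[0,0,20],0],
    [0,[0,0,15],0],
    [0,[0,0,8],0],
    [0,[0,0,0],0],
  ],
  squeeze=20,
)

```text
time: 14.65
ee_pos: [0.6471, -0.0932, 0.2004]
tool_rot: [[-0.989, -0.147, -0.002], [-0.147, 0.989, 0.0], [0.002, 0.001, -1.0]]
ft_force: [-0.6, 0.7, -0.4]
width: 0.007
grip_force: 0.0
```

Request:
drive_tool(
  deltas=[
    [0,[0,0,3],0],
    [0,[0,-1,3],0],
    [0,[0,-1,3],0],
    [0,[0,-1.1,3],0],
    [0,[0,-1,3],0],
    [0,[0,-1,3],0],
    [0,[0,-1,3],0],
    [0,[0,-1,3],0],
    [0,[0,0,0],0],
  ],
)

```text
time: 15.55
ee_pos: [0.6486, -0.1005, 0.1773]
tool_rot: [[-0.989, -0.147, -0.001], [-0.147, 0.989, 0.0], [0.001, 0.0, -1.0]]
ft_force: [0.9, -0.4, 1.4]
width: 0.004
grip_force: 0.7
```

Request:
drive_tool(
  deltas=[
    [0,[0,-0.9,3],0],
    [0,[0,-0.9,3],0],
    [0,[0,-0.9,3],0],
    [0,[0,-0.8,3],0],
    [0,[0,-0.8,3],0],
    [0,[0,-0.8,3],0],
    [0,[0,0,0],0],
  ],
)

```text
time: 16.25
ee_pos: [0.6494, -0.1056, 0.1594]
tool_rot: [[-0.989, -0.147, -0.0], [-0.147, 0.989, 0.0], [0.0, 0.0, -1.0]]
ft_force: [-0.5, 1.5, 1.7]
width: 0.0
grip_force: 0.8
```

Request:
drive_tool(
  deltas=[
    [0,[0,-0.5,2],0],
    [0,[0,-0.5,2],0],
    [0,[0,-0.5,2],0],
    [0,[0,-0.5,2],0],
    [0,[0,0,0],0],
  ],
)

```text
time: 16.75
ee_pos: [0.6498, -0.1076, 0.1516]
tool_rot: [[-0.989, -0.147, -0.0], [-0.147, 0.989, -0.0], [0.0, 0.0, -1.0]]
ft_force: [-0.7, 2.2, 1.8]
width: 0.004
grip_force: 0.9
```

Request:
drive_tool(
  deltas=[
    [0,[0,-0.5,2],0],
    [0,[0,-0.4,2],0],
    [0,[0,0,0],0],
  ],
)

```text
time: 17.05
ee_pos: [0.65, -0.1085, 0.1476]
tool_rot: [[-0.989, -0.147, 0.0], [-0.147, 0.989, -0.0], [-0.0, -0.0, -1.0]]
ft_force: [1.4, 1.1, 2.2]
width: 0.004
grip_force: 1.0
```

Request:
drive_tool(
  deltas=[
    [0,[0,-0.4,2],0],
    [0,[0,0,0],0],
  ],
)

```text
time: 17.25
ee_pos: [0.6501, -0.1089, 0.1457]
tool_rot: [[-0.989, -0.147, 0.0], [-0.147, 0.989, -0.0], [-0.0, -0.0, -1.0]]
ft_force: [1.0, 1.8, 1.3]
width: 0.006
grip_force: 1.0
```

Request:
drive_tool(
  deltas=[
    [0,[0,-0.4,2],0],
    [0,[0,0,0],0],
  ],
)

```text
time: 17.45
ee_pos: [0.6501, -0.1092, 0.1436]
tool_rot: [[-0.989, -0.147, 0.0], [-0.147, 0.989, -0.0], [0.0, -0.0, -1.0]]
ft_force: [0.6, 0.9, 1.8]
width: 0.009
grip_force: 1.0
```

Request:
drive_tool(
  deltas=[
    [0,[0,-0.2,1],0],
    [0,[0,-0.2,1],0],
    [0,[0,0,0],0],
  ],
)

```text
time: 17.75
ee_pos: [0.6502, -0.1096, 0.1417]
tool_rot: [[-0.989, -0.147, 0.0], [-0.147, 0.989, 0.0], [-0.0, -0.0, -1.0]]
ft_force: [-0.2, 1.3, 1.3]
width: 0.001
grip_force: 1.0
```

Request:
drive_tool(
  deltas=[
    [0,[0,-0.2,1],0],
    [0,[0,-0.2,1],0],
    [0,[0,0,0],0],
  ],
)

```text
time: 18.05
ee_pos: [0.6501, -0.11, 0.1397]
tool_rot: [[-0.989, -0.147, -0.0], [-0.147, 0.989, -0.0], [0.0, 0.0, -1.0]]
ft_force: [0.8, 1.0, 1.8]
width: 0.003
grip_force: 1.0
```

Request:
drive_tool(
  deltas=[
    [0,[0,-0.2,1],0],
    [0,[0,-0.2,1],0],
    [0,[0,0,0],0],
  ],
)

```text
time: 18.35
ee_pos: [0.6502, -0.1104, 0.1377]
tool_rot: [[-0.989, -0.147, -0.0], [-0.147, 0.989, 0.0], [0.0, 0.0, -1.0]]
ft_force: [1.1, 1.8, 2.6]
width: 0.005
grip_force: 1.0
```

Request:
drive_tool(
  deltas=[
    [0,[0,-0.1,1],0],
    [0,[0,-0.2,1],0],
    [0,[0,0,0],0],
  ],
)

```text
time: 18.65
ee_pos: [0.6503, -0.1106, 0.1358]
tool_rot: [[-0.989, -0.147, -0.0], [-0.147, 0.989, 0.0], [0.0, 0.0, -1.0]]
ft_force: [-0.4, 1.6, 4.0]
width: 0.001
grip_force: 1.5
```

Request:
drive_tool(
  deltas=[
    [0,[0,-0.1,1],0],
    [0,[0,-0.2,1],0],
    [0,[0,0,0],0],
  ],
)

```text
time: 18.95
ee_pos: [0.6504, -0.1108, 0.134]
tool_rot: [[-0.989, -0.147, -0.0], [-0.147, 0.989, 0.0], [0.0, 0.0, -1.0]]
ft_force: [-2.4, 4.4, 6.5]
width: 0.004
grip_force: 3.7
```

Request:
drive_tool(
  deltas=[
    [0,[0,-0.1,1],0],
    [0,[0,-0.1,1],0],
    [0,[0,0,0],0],
  ],
)

```text
time: 19.25
ee_pos: [0.6504, -0.111, 0.1323]
tool_rot: [[-0.989, -0.147, -0.0], [-0.147, 0.989, 0.0], [0.0, 0.0, -1.0]]
ft_force: [-3.9, 4.9, 11.8]
width: 0.006
grip_force: 6.0
```

Request:
drive_tool(
  deltas=[
    [0,[0,0,1],0],
    [0,[0,0,0],0],
  ],
)

```text
time: 19.45
ee_pos: [0.6504, -0.1111, 0.1315]
tool_rot: [[-0.989, -0.147, -0.0], [-0.147, 0.989, 0.0], [0.0, 0.0, -1.0]]
ft_force: [-5.2, 4.2, 13.5]
width: 0.005
grip_force: 6.8
```

Request:
drive_tool(
  deltas=[
    [0,[0,0,1],0],
    [0,[0,0,0],0],
  ],
)

```text
time: 19.65
ee_pos: [0.6504, -0.1111, 0.1303]
tool_rot: [[-0.989, -0.147, 0.0], [-0.147, 0.989, 0.0], [-0.0, 0.0, -1.0]]
ft_force: [-2.7, 3.9, 7.8]
width: 0.005
grip_force: 4.7
```

Past the peak (about 13.5 N) and now falling.

Request:
drive_tool(
  deltas=[
    [0,[0,0,1],0],
    [0,[0,0,0],0],
  ],
)

```text
time: 19.85
ee_pos: [0.6505, -0.1112, 0.1292]
tool_rot: [[-0.989, -0.147, 0.0], [-0.147, 0.989, -0.0], [-0.0, -0.0, -1.0]]
ft_force: [-2.5, 2.8, 8.9]
width: 0.001
grip_force: 4.6
```

Request:
drive_tool(
  deltas=[
    [0,[0,0,1],0],
    [0,[0,0,0],0],
  ],
)

```text
time: 20.05
ee_pos: [0.6504, -0.1113, 0.1281]
tool_rot: [[-0.989, -0.147, 0.0], [-0.147, 0.989, -0.0], [0.0, -0.0, -1.0]]
ft_force: [-2.9, 2.6, 8.7]
width: 0.006
grip_force: 4.1
```

Request:
drive_tool(
  deltas=[
    [0,[0,0,1],0],
    [0,[0,0,0],0],
  ],
)

```text
time: 20.25
ee_pos: [0.6504, -0.1113, 0.127]
tool_rot: [[-0.989, -0.147, 0.0], [-0.147, 0.989, -0.0], [-0.0, -0.0, -1.0]]
ft_force: [-0.9, 1.3, 6.2]
width: 0.0
grip_force: 3.2
```

Request:
drive_tool(
  deltas=[
    [0,[0,0,0.7],0],
    [0,[0,0,0],0],
  ],
)

```text
time: 20.45
ee_pos: [0.6504, -0.1114, 0.1263]
tool_rot: [[-0.989, -0.147, 0.0], [-0.147, 0.989, -0.0], [-0.0, -0.0, -1.0]]
ft_force: [-1.1, -0.2, 3.9]
width: 0.006
grip_force: 2.3
```

Request:
drive_tool(
  deltas=[
    [0,[0,0,0.7],0],
    [0,[0,0,0],0],
  ],
)

```text
time: 20.65
ee_pos: [0.6504, -0.1114, 0.1253]
tool_rot: [[-0.989, -0.147, 0.0], [-0.147, 0.989, -0.0], [-0.0, -0.0, -1.0]]
ft_force: [-0.9, -2.4, 2.3]
width: 0.01
grip_force: 1.2
```

Request:
drive_tool(
  deltas=[
    [0,[0,0,0.7],0],
    [0,[0,0,0],0],
  ],
)

```text
time: 20.85
ee_pos: [0.6504, -0.1113, 0.1246]
tool_rot: [[-0.989, -0.147, 0.0], [-0.147, 0.989, -0.0], [-0.0, -0.0, -1.0]]
ft_force: [-0.5, -1.8, 2.0]
width: 0.005
grip_force: 1.2
```

The rivet has given way and only the spring force is left. I hold briefly, then let the handle rise along its arc.

Request:
drive_tool(
  deltas=[
    [0,[0,0,0],0],
    [0,[0,0,0],0],
    [0,[0,0.2,-2],0],
    [0,[0,0.2,-2],0],
    [0,[0,0.4,-3],0],
    [0,[0,0.5,-3],0],
    [0,[0,0.6,-3],0],
    [0,[0,0.7,-3],0],
    [0,[0,0.7,-3],0],
    [0,[0,0.8,-3],0],
    [0,[0,0.8,-3],0],
    [0,[0,0.8,-3],0],
  ],
)

```text
time: 22.05
ee_pos: [0.6495, -0.1055, 0.153]
tool_rot: [[-0.989, -0.147, 0.0], [-0.147, 0.989, -0.0], [-0.0, -0.0, -1.0]]
ft_force: [0.5, -1.1, 1.1]
width: 0.003
grip_force: 0.9
```

Request:
drive_tool(
  deltas=[
    [0,[0,0.9,-3],0],
    [0,[0,0.9,-3],0],
    [0,[0,0.9,-3],0],
    [0,[0,1,-3],0],
    [0,[0,1,-3],0],
    [0,[0,1,-3],0],
    [0,[0,1,-3],0],
    [0,[0,1.1,-3],0],
    [0,[0,1.1,-3],0],
    [0,[0,1.1,-3],0],
    [0,[0,1.1,-3],0],
    [0,[0,1.1,-3],0],
  ],
)

```text
time: 23.25
ee_pos: [0.6477, -0.0934, 0.189]
tool_rot: [[-0.989, -0.147, 0.0], [-0.147, 0.989, 0.0], [-0.0, 0.0, -1.0]]
ft_force: [0.1, -0.6, 0.1]
width: 0.007
grip_force: 0.5
```

Request:
drive_tool(
  deltas=[
    [0,[0,0,-6],0],
    [0,[0,0,-10],0],
    [0,[0,0,-25],0],
    [0,[0,0,-25],0],
    [0,[0,0,0],0],
    [0,[0,0,0],0],
  ],
)

```text
time: 23.85
ee_pos: [0.6479, -0.0935, 0.2556]
tool_rot: [[-0.989, -0.147, 0.001], [-0.147, 0.989, -0.0], [-0.001, -0.0, -1.0]]
ft_force: [0.5, 0.5, -0.5]
width: 0.008
grip_force: 0.0
```

```bash
python3 - <<'E'
from h import *
np.set_printoptions(precision=4,suppress=True)
s=snap('wrist','w9');c=snap('scene','s9');st=ctrl.state(); print(st['time'],st['ee_pos'],st['ft_force'])
f=lambda i,x,y,k:cv2.resize(i[y-3*k:y+3*k,x-39*k//10:x+39*k//10],(390,300),interpolation=cv2.INTER_CUBIC)
g=lambda n:load(n)['color'][:,:,::-1]
cv2.imwrite('pics/c9.png',np.vstack([np.hstack([f(g('s8'),342,283,10),f(g('s9'),342,283,10)]),np.hstack([g('w8')[60:360,200:590],g('w9')[60:360,200:590]])]))
E
```

```text
23.95 [ 0.6473 -0.0934  0.2541] [-0.4622 -0.2546  0.4324]
```

View pics/c9.png

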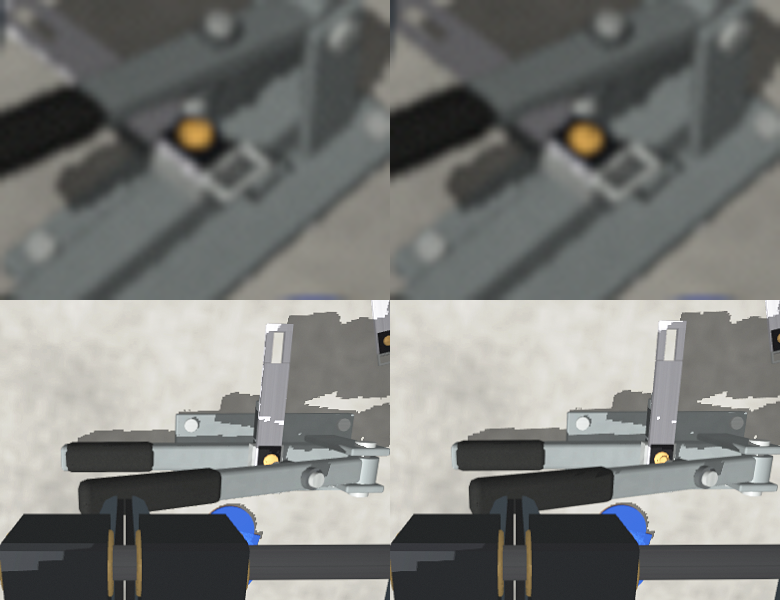

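The cap sits about 4 mm lower (scene crop row 133 to 139), the bar has not moved, the handle has risen open and the tool is clear of everything. I hand the job in.

```bash
python3 -c "
from rig import ctrl
print(ctrl.finish_job())"
```

```text
the job is handed in; nothing more can be done
None
```

The rivet is closed with the press at a peak of about 14 N on the handle, the bar is left seated in the die with the handle risen open, and the job is handed in; the hand-in gave no verdict.

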